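# Set out the assay standards in order of shade

### The job

Line up the four blue-capped standard bottles in the four empty places of the dark bottle rack, one to a place, in order of cap shade: palest next to the white-capped zero standard, darkest next to the red-capped control. Set each one down upright on the floor of its place rather than dropping it, and let go. Leave the zero standard, the control and the green- and yellow-capped reagents standing where they are, and knock no bottle over.

Things in the scene. Friction and masses are not known exactly. Their poses are not given: they have to be found in the camera images.
- std1: standard with the palest blue cap (very light sky blue). Upright closed bottle: round white body 30 mm in diameter, 46 mm tall; ribbed cap 24 mm in diameter from 50 to 66 mm above the underside; rigid, about 45 g; label stripe of the cap's colour. Origin at the centre of the underside, z up; its yaw means nothing. Starts on the bench. It belongs next to the zero standard.
- std2: standard with the light to medium blue cap, second palest; same bottle: round white body 30 mm in diameter and 46 mm tall, screw cap 24 mm in diameter from 50 to 66 mm; origin at the centre of the underside, z up. It belongs two places from the zero standard.
- std3: standard with the strong royal blue cap, second darkest; same bottle: round white body 30 mm in diameter and 46 mm tall, screw cap 24 mm in diameter from 50 to 66 mm; origin at the centre of the underside, z up. It belongs three places from the zero standard, two from the control.
- std4: standard with the very dark navy blue cap, almost black; same bottle: round white body 30 mm in diameter and 46 mm tall, screw cap 24 mm in diameter from 50 to 66 mm; origin at the centre of the underside, z up. It belongs next to the control.
- rack: dark grey bottle rack fixed on the bench, 51 x 291 mm, one row of six open cells. Origin mid-underside, on the bench; y along the row, x across. Cell centres at x = 0, y = -120, -72, -24, 24, 72, 120 mm. Cells 45 mm square inside, floor 4 mm and wall tops 14 mm above the bench, walls 3 mm thick. End cells hold the zero standard and the control, either way round; the four inner ones start empty.
- zero: zero standard, white cap, already standing on the floor of one end cell of the rack (either end); loose; same bottle: round white body 30 mm in diameter and 46 mm tall, screw cap 24 mm in diameter from 50 to 66 mm; origin at the centre of the underside, z up. Leave it.
- control: control, red cap, already standing on the floor of the other end cell of the rack; loose; same bottle: round white body 30 mm in diameter and 46 mm tall, screw cap 24 mm in diameter from 50 to 66 mm; origin at the centre of the underside, z up. Leave it.
- conjugate: other reagent, green cap, standing on the bench among the standards; same bottle: round white body 30 mm in diameter and 46 mm tall, screw cap 24 mm in diameter from 50 to 66 mm; origin at the centre of the underside, z up. Leave it.
- substrate: other reagent, yellow cap, standing on the bench among the standards; same bottle: round white body 30 mm in diameter and 46 mm tall, screw cap 24 mm in diameter from 50 to 66 mm; origin at the centre of the underside, z up. Leave it.

How it is judged:
By the outcome, as a careful person would: the job done as asked, in the order asked, and still so for the second after the job is handed in, with the robot touching nothing.
It also fails if it takes over 96 s, if anything falls off the work surface, if the arm or the gripper's body presses on something with over 40 N, if the wrist force passes 120 N, or if a joint passes its speed limit or range.

### The arm

A 7-joint arm with a two-finger parallel gripper is mounted at the origin on the work surface. World frame = base frame: x ahead of the robot, y to its left, z up, the work surface at z = 0. Lengths are in mm, angles in rad, forces in N, time in s.
With the tool pointing down it reaches from about 400 to 850 mm from the base axis. Payload 10.4 kg.
Tool frame: the origin (TCP) lies at the centre of the arm's flange, where the gripper is bolted on; the fingertips stand 173 mm ahead of it and the grasp point (between the pads) lies 155 mm ahead of it; z points along the fingers, y is the line along which they close (so a half turn about z gives the same grasp; the last joint's range is limited). The gripper opens to 85 mm and grips with 20 to 120 N. Pads are 22 mm wide; open, the fingers measure 114 mm over their backs; the gripper's body (76 mm by 85 mm) begins 54 mm behind the grasp point. The pads swing forward as they close: fully open they stand 13 mm farther back than shut.
Start: joints at [-1.166, 0.332, -0.065, 1.46, 0.022, 1.35, -0.088], TCP at [259.281, 568.688, 404.738] pointing down, gripper open.
Joint ranges: [-2.6, 2.6], [-0.5, 2.12], [-1.47, 1.34], [0.16, 2.42], [-1.27, 4.41], [0.06, 2.06], [-2.6, 2.6]. Speed limits (rad/s): [2.22, 2.22, 2.79, 2.79, 3.14, 3.14, 3.14].

### API

Orientations are given as a unit quaternion [x, y, z, w].
In Python, from bench import robot, get_image, workorder, models gives the robot as it stands.
- The arm moves only by the shell command python3 -m pendant 'ROWS'. ROWS is JSON, a list of rows, each an object with "delta_rot": the turn, a rotation vector about the tool's x, y, z in degrees, a list of three; "dp": the shift along the tool's x, y, z in m, a list of three; "fingers": the gripper's target within -1 to 1 (shut at 1, half-way at 0, fully open at -1). A call has 1 to 5 rows; each row shifts and turns the commanded pose from where the row before left it, along the tool's axes as they then stand; what a row does not reach is not made up. A row lasts 1/12 s, in which the tool goes at most 41.7 mm and 7.16 degrees, less where a joint would pass 70% of its speed; a pose out of reach is approached as far as the arm can. A call with a gripper value outside its range is refused whole. The fingers move at their own pace and stop on an object; the grip force is fixed at half the most. Time passes only in rows, so rows that do not move let the fingers close. It gives the time, the measured TCP pose, the force, the opening and the grip force at its end, in the units of the state.
- robot.read_state(): the state, without advancing time (a new reading comes with each control period).
- get_image(name): name is "side" or "top" or "wrist"; returns a dict with "frame" (400x640x3 uint8, red, green, blue), "z_map" (400x640 float32, mm along the optical axis (not along the pixel's ray), 0 where there is no reading), "mtx" (3x3 intrinsics, pixels), "rvec" (rotation vector, rad) and "tvec" (3), from world to camera coordinates, as OpenCV has them. Camera axes: x right, y down, z forward; pixel columns grow to the right and rows downward; lengths in mm; the calibration is good to about 2 mm. A picture is of the moment at which its call begins.
- workorder.job_done(): hands the job in; it is judged then, once.
Trained networks look in a picture, given as the dict that the camera call returned (one of the last four; its "shot" number tells which), for a name from the list of things; names that differ only in an ending like _2 or _b are one class to them, and where a whole thing is asked for, a point or a joint stands for the part that bears it (a point fixed in the world has none). Each returns a list of dicts, best first, with "p" (0 to 1); they miss things now and then, are a little off and sometimes report something else, mostly with a low value. They report only what shows in the picture. A call takes as long as a camera call.
- models.regions_of(name, picture): "region" (400x640 bool, what is visible of it) and "xy" ([column, row] in pixels, amid what is visible of it).
The state is a dict: "time": time; "q": joint angles; "qd": joint speeds; "joint_efforts": joint torques, N m; "eef_pos": TCP position; "tool_rot": TCP orientation; "ft_force": force on the tool from outside, world axes, zero at the start; "wrist_torque": the same for the moment, N m; "opening": finger opening in mm; "grip_force": force on a finger pad.
Only numpy, scipy, OpenCV 4.12 (cv2) and the standard library are available. Lean on these libraries where they do the work, as an engineer would, in place of code of your own. Each camera call takes 0.05 s, during which the arm holds its last target. There are 200 camera calls.

## Working session

There is one attempt and no reset: what is moved stays moved. The work goes in short steps, Python scripts to look and compute and a shell command to move; the robot and the scene stay as the last step left them, time stands still between calls to the robot, and variables do not carry over. Pictures are saved under pics/ and viewed, at most 14 in all, crops included, and the job is handed in when it is done.

```bash
mkdir -p pics; ls; cat > h.py <<'E'
import numpy as np, cv2
from bench import robot, get_image, workorder, models
def world(im,u,v,z=None,d=None):
    R=cv2.Rodrigues(np.array(im["rvec"],float))[0]; t=np.array(im["tvec"],float).ravel()
    r=np.linalg.inv(np.array(im["mtx"]))@np.array([u,v,1.0]); C=-R.T@t; w=R.T@r
    s=d if d is not None else (z-C[2])/w[2]
    return C+s*w
def cloud(im,mask):
    v,u=np.nonzero(mask&(im["z_map"]>0)); d=im["z_map"][v,u]
    R=cv2.Rodrigues(np.array(im["rvec"],float))[0]; t=np.array(im["tvec"],float).ravel()
    r=np.linalg.inv(np.array(im["mtx"]))@np.vstack([u,v,np.ones(len(u))])
    return (R.T@(r*d-t[:,None])).T
def save(im,n): cv2.imwrite("pics/"+n,im["frame"][:,:,::-1])
E
python3 - <<'E'
from h import *
s=robot.read_state(); print(s)
a=get_image("top"); save(a,"top1.png"); b=get_image("side"); save(b,"side1.png")
for n in ["std1","std2","std3","std4","zero","control","conjugate","substrate","rack"]:
    for r in models.regions_of(n,a)[:2]:
        P=cloud(a,r["region"]); zt=P[:,2].max() if len(P) else 0
        Q=P[P[:,2]>60]; 
        c=cv2.minEnclosingCircle(Q[:,:2].astype(np.float32)) if len(Q)>3 else None
        print(n,round(r["p"],2),np.round(r["xy"]),round(float(zt)),len(P),c and np.round([*c[0],c[1]],1), np.round(np.median(Q[:,:2],0),1) if len(Q) else None)
E
```

```text
pics
{'time': 0.0, 'q': array([-1.16558991,  0.33286009, -0.06466689,  1.46095108,  0.02158831,
        1.34990274, -0.08848291]), 'qd': array([ 0.00068962,  0.00080426,  0.00010077, -0.00128326,  0.00084907,
        0.00099719,  0.00051614]), 'joint_efforts': array([-1.85301342e-04, -6.25459099e+01,  4.88827180e-02, -3.91609991e+01,
        1.61535514e-02,  1.00021155e-02, -2.33502305e-05]), 'eef_pos': array([259.25134626, 568.54797185, 403.91837209]), 'tool_rot': array([ 2.12273552e-01,  9.77210024e-01, -7.03284643e-04, -1.18740153e-04]), 'ft_force': array([-0.14373651,  0.97772784, -0.07880331]), 'wrist_torque': array([-0.00397902, -0.00998367, -0.01821587]), 'grip_force': 0.0, 'opening': 85.2239768997208}
std1 0.77 [297. 261.] 70 197 [432.6  56.8  12. ] [432.6  56.7]
std1 0.75 [239. 262.] 70 258 [422.7 180.4  12.1] [423.5 179.5]
std2 0.77 [297. 261.] 70 197 [432.6  56.8  12. ] [432.6  56.7]
std2 0.75 [239. 262.] 70 258 [422.7 180.4  12.1] [423.5 179.5]
std3 0.77 [297. 261.] 70 197 [432.6  56.8  12. ] [432.6  56.7]
std3 0.75 [239. 262.] 70 258 [422.7 180.4  12.1] [423.5 179.5]
std4 0.77 [297. 261.] 70 197 [432.6  56.8  12. ] [432.6  56.7]
std4 0.75 [239. 262.] 70 258 [422.7 180.4  12.1] [423.5 179.5]
zero 0.53 [356. 148.] 74 292 [656.1 -57.2  12.3] [653.8 -57.3]
control 0.76 [240. 160.] 73 288 [629.4 181.4  12.4] [628.9 180.2]
conjugate 0.77 [353. 247.] 70 185 [453.5 -56.   12.3] [452.7 -55.8]
substrate 0.88 [465. 277.] 69 347 [ 406.5 -265.2   12.3] [ 405.6 -264.4]
rack 0.97 [301. 155.] 18 3010 None None
```

View pics/top1.png

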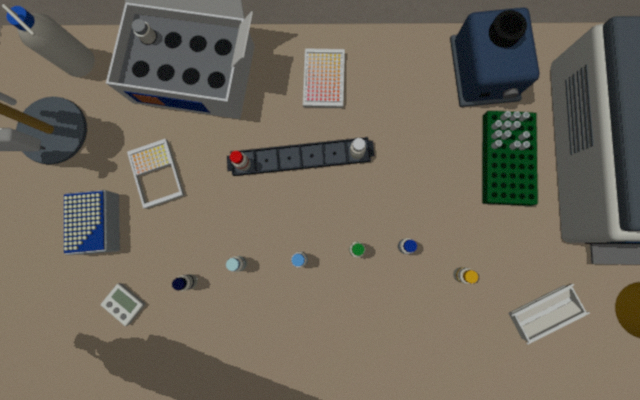

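```bash
python3 - <<'E'
from h import *
a=get_image("top")
for r in models.regions_of("std1",a):
        P=cloud(a,r["region"]); v,u=np.nonzero(r["region"]&(a["z_map"]>0)); k=P[:,2]>60; Q=P[k]
        c=cv2.minEnclosingCircle(Q[:,:2].astype(np.float32)) if len(Q)>3 else ((0,0),0)
        print(round(r["p"],2),np.round(r["xy"]),np.round([*c[0],c[1]],1),np.median(a["frame"][v[k],u[k]],0))
P=cloud(a,models.regions_of("rack",a)[0]["region"]); Q=P[(P[:,2]>13)]
print(cv2.minAreaRect(Q[:,:2].astype(np.float32)))
E
```

```text
0.65 [405. 244.] [ 461.2 -154.5   12.3] [ 16.  45. 119.]
0.63 [299. 261.] [432.6  56.8  12.1] [ 77. 132. 177.]
0.61 [240. 261.] [422.6 180.3  12.2] [144. 177. 177.]
0.56 [184. 280.] [385.2 280.3  11.9] [ 9.  13.  42.5]
((645.3594360351562, 61.43402862548828), (51.7847785949707, 307.69775390625), 6.261919975280762)
```

Top view: control (red) at (237,158), zero (white) at (358,148). Blue caps: navy (182,283), palest (235,264), medium (299,260), royal (410,246). The networks' centres and colours agree with this. I'll align the tool with the rack and move to an overview.

```bash
python3 -m pendant '[{"delta_rot":[0,0,6.58],"dp":[0,0,0],"fingers":-1},{"delta_rot":[0,0,6.58],"dp":[0,0,0],"fingers":-1},{"delta_rot":[0,0,6.58],"dp":[0,0,0],"fingers":-1},{"delta_rot":[0,0,6.58],"dp":[0,0,0],"fingers":-1},{"delta_rot":[0,0,6.58],"dp":[0,0,0],"fingers":-1}]'
python3 -m pendant '[{"delta_rot":[0,0,6.58],"dp":[0,0,0],"fingers":-1},{"delta_rot":[0,0,6.58],"dp":[0,0,0],"fingers":-1},{"delta_rot":[0,0,6.58],"dp":[0,0,0],"fingers":-1},{"delta_rot":[0,0,6.58],"dp":[0,0,0],"fingers":-1},{"delta_rot":[0,0,0],"dp":[0,0,0],"fingers":-1}]'
cat >> h.py <<'E'
PSI=np.radians(6.26)
ex=np.array([-np.sin(PSI),np.cos(PSI)]); ey=np.array([np.cos(PSI),np.sin(PSI)])
def togo(x,y,z=None):
    s=robot.read_state(); p=s["eef_pos"]; from scipy.spatial.transform import Rotation as Ro
    M=Ro.from_quat(s["tool_rot"]).as_matrix(); d=np.array([x-p[0],y-p[1],(z-p[2]) if z else 0])
    return np.round(M.T@d,1), "yaw",round(float(np.degrees(np.arctan2(M[1,1],M[0,1]))),2),"z",round(p[2],1),"t",s["time"]
E
python3 -c "
from h import *
print(togo(540,60))"
```

```text
time: 1.12
eef_pos: [259.3, 568.7, 404.7]
tool_rot: [0.483, 0.876, 0.0, -0.0]
ft_force: [-0.1, 0.1, -0.3]
opening: 85.9
grip_force: 0.0
time: 1.53
eef_pos: [259.2, 568.7, 404.8]
tool_rot: [0.669, 0.743, 0.0, -0.0]
ft_force: [-0.3, -0.5, -0.0]
opening: 85.4
grip_force: 0.0
(array([-535.1,  226.5,   -0. ]), 'yaw', 5.96, 'z', np.float64(404.8), 't', 1.5333)
```

```bash
for i in 1 2 3; do python3 -m pendant '[{"delta_rot":[0,0,0],"dp":[-0.0357,0.0151,0],"fingers":-1},{"delta_rot":[0,0,0],"dp":[-0.0357,0.0151,0],"fingers":-1},{"delta_rot":[0,0,0],"dp":[-0.0357,0.0151,0],"fingers":-1},{"delta_rot":[0,0,0],"dp":[-0.0357,0.0151,0],"fingers":-1},{"delta_rot":[0,0,0],"dp":[-0.0357,0.0151,0],"fingers":-1}]'; done
python3 -m pendant '[{"delta_rot":[0,0,0],"dp":[0,0,0],"fingers":-1},{"delta_rot":[0,0,0],"dp":[0,0,0],"fingers":-1}]' >/dev/null
python3 - <<'E'
from h import *
print(togo(540,60))
a=get_image("wrist"); save(a,"w1.png")
for n in ["std1","zero","control","rack"]:
    for r in models.regions_of(n,a):
        P=cloud(a,r["region"]); 
        if len(P)<20: continue
        zt=np.percentile(P[:,2],98); v,u=np.nonzero(r["region"]&(a["z_map"]>0)); k=P[:,2]>zt-5; Q=P[k,:2].astype(np.float32)
        if n=="rack": print(n,round(r["p"],2),zt,cv2.minAreaRect(Q)); continue
        c=cv2.minEnclosingCircle(Q); print(n,round(r["p"],2),np.round(r["xy"]),round(float(zt),1),np.round([*c[0],c[1]],1),np.median(a["frame"][v[k],u[k]],0))
E
```

```text
time: 1.95
eef_pos: [354.4, 397.7, 404.9]
tool_rot: [0.666, 0.746, 0.0, -0.0]
ft_force: [0.7, 0.5, 0.6]
opening: 85.2
grip_force: 0.0
time: 2.37
eef_pos: [448.9, 228.4, 405.0]
tool_rot: [0.666, 0.746, 0.0, -0.0]
ft_force: [0.9, 0.6, -0.6]
opening: 85.5
grip_force: 0.0
time: 2.78
eef_pos: [543.4, 59.3, 405.1]
tool_rot: [0.666, 0.746, 0.0, 0.0]
ft_force: [-0.1, 0.6, -0.7]
opening: 85.4
grip_force: 0.0
(array([ 1.7, -3.3, -0. ]), 'yaw', 6.22, 'z', np.float64(404.7), 't', 2.95)
std1 0.86 [226. 336.] 68.0 [ 459.6 -152.1   11.9] [27. 41. 89.]
std1 0.81 [198.  20.] 68.6 [420.7 181.5  12.3] [157. 193. 202.]
std1 0.61 [204. 155.] 68.4 [430.7  58.2  12.3] [ 92. 147. 204.]
std1 0.25 [222. 255.] 67.9 [453.6 -53.7  11.3] [42.  84.  42.5]
zero 0.72 [404. 283.] 72.1 [652.5 -55.9  12.2] [197. 202. 203.]
zero 0.39 [226. 336.] 68.0 [486.1 -45.2 122.7] [27. 41. 89.]
control 0.66 [428.  45.] 72.7 [627.2 182.4  12.5] [186.  47.  43.]
rack 0.68 16.339671241317653 ((627.1458740234375, 61.234107971191406), (83.6773452758789, 306.1690368652344), 6.243569374084473)
```

View pics/w1.png

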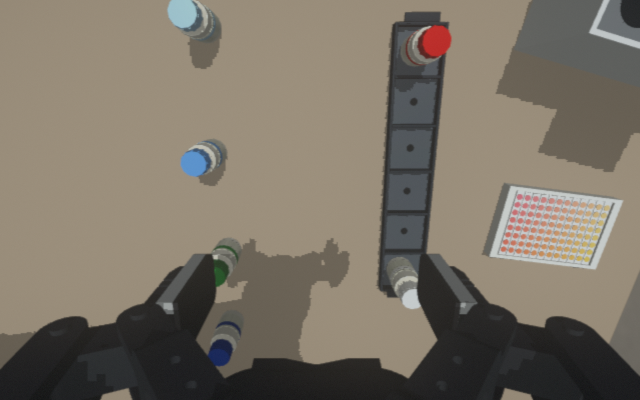

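Wrist view: the rack's empty cells have centre holes at (413,101), (410,148), (407,190), (404,231), and end tabs explain the extra length. The red cap is at the top and the white one at the bottom. I'll compute the cell centres from the holes.

```bash
python3 - <<'E'
from h import *
a=get_image("wrist"); b=get_image("top")
for p in [(413,101),(410,148),(407,190),(404,231)]: print(np.round(world(a,*p,z=4),1),np.round(world(a,*p,z=6),1))
for p in [(266,160),(289,158),(312,156),(335,154)]: print(np.round(world(b,*p,z=4),1),np.round(world(b,*p,z=8),1))
print(togo(421.7,180.9,290),togo(421.7,180.9,189))
E
```

```text
[633.9 138.9   4. ] [633.4 138.9   6. ]
[640.1  90.4   4. ] [639.5  90.6   6. ]
[645.6  43.6   4. ] [645.   44.1   6. ]
[651.4  -5.4   4. ] [650.7  -4.6   6. ]
[637.2 134.4   4. ] [636.2 133.6   8. ]
[641.8  85.8   4. ] [640.8  85.3   8. ]
[646.3  37.3   4. ] [645.3  37.    8. ]
[650.9 -11.1   4. ] [649.9 -11.1   8. ]
(array([ 131.5, -106.9,  114.8]), 'yaw', 6.41, 'z', np.float64(404.8), 't', 3.3) (array([ 131.4, -106.9,  215.8]), 'yaw', 6.41, 'z', np.float64(404.8), 't', 3.3)
```

```bash
python3 - <<'E'
from h import *
for n,ps in (("wrist",[(413,101),(410,148),(407,190),(404,231)]),("top",[(266,160),(289,158),(312,156),(335,154)])):
    a=get_image(n); g=cv2.GaussianBlur(cv2.cvtColor(a["frame"],cv2.COLOR_RGB2GRAY).astype(np.float32),(5,5),0)
    h=8 if n=="wrist" else 5
    for u,v in ps:
        w=g[v-h:v+h+1,u-h:u+h+1]; wt=np.clip(np.median(w)-4-w,0,None); yy,xx=np.mgrid[-h:h+1,-h:h+1]
        c=(u+(wt*xx).sum()/wt.sum(),v+(wt*yy).sum()/wt.sum()); z=6 if n=="wrist" else 7.5
        print(n,np.round(c,1),np.round(world(a,*c,z=z),1),a["z_map"][v,u],np.round(world(a,*c,d=a["z_map"][int(c[1]),int(c[0])]),1))
    cv2.imwrite("pics/c_%s.png"%n,cv2.resize(a["frame"][80:260,370:460] if n=="wrist" else a["frame"][130:180,220:380],None,fx=3,fy=3)[:,:,::-1])
E
```

```text
wrist [412.8 104.1] [634.  135.3   6. ] 356.0751 [634.1 135.3   5.5]
wrist [410.1 151.6] [640.5  86.2   6. ] 370.04126 [641.1  85.9   4. ]
wrist [406.7 194.2] [645.7  38.7   6. ] 383.92725 [645.8  38.6   5.7]
wrist [403.5 234.1] [651.  -9.   6.] 398.79855 [650.9  -8.9   6.2]
top [270.2 159.3] [637.9 124.9   7.5] 169.91092 [487.5  17.  630.9]
top [292.8 157.5] [642.   77.4   7.5] 169.26643 [488.8   7.3 629.1]
top [311.4 155.3] [647.   38.4   7.5] 810.5082 [648.   38.6   3.4]
top [334.1 152.9] [652.4  -9.2   7.5] 810.09375 [652.7  -9.1   6.2]
```

```bash
python3 -m pendant '[{"delta_rot":[0,0,0],"dp":[0.0263,-0.0214,0.0230],"fingers":-1},{"delta_rot":[0,0,0],"dp":[0.0263,-0.0214,0.0230],"fingers":-1},{"delta_rot":[0,0,0],"dp":[0.0263,-0.0214,0.0230],"fingers":-1},{"delta_rot":[0,0,0],"dp":[0.0263,-0.0214,0.0230],"fingers":-1},{"delta_rot":[0,0,0],"dp":[0.0263,-0.0214,0.0230],"fingers":-1}]' >/dev/null
python3 -m pendant '[{"delta_rot":[0,0,0],"dp":[0,0,0],"fingers":-1},{"delta_rot":[0,0,0],"dp":[0,0,0],"fingers":-1},{"delta_rot":[0,0,0],"dp":[0,0,0],"fingers":-1}]'
python3 - <<'E'
from h import *
print(togo(421.7,180.9,189))
a=get_image("wrist"); save(a,"w2.png")
E
```

```text
time: 4.07
eef_pos: [422.7, 180.0, 290.3]
tool_rot: [0.667, 0.745, 0.0, 0.0]
ft_force: [0.5, -1.1, 0.7]
opening: 85.3
grip_force: 0.0
(array([  1. ,  -0.9, 101.3]), 'yaw', 6.29, 'z', np.float64(290.3), 't', 4.0667)
```

View pics/w2.png

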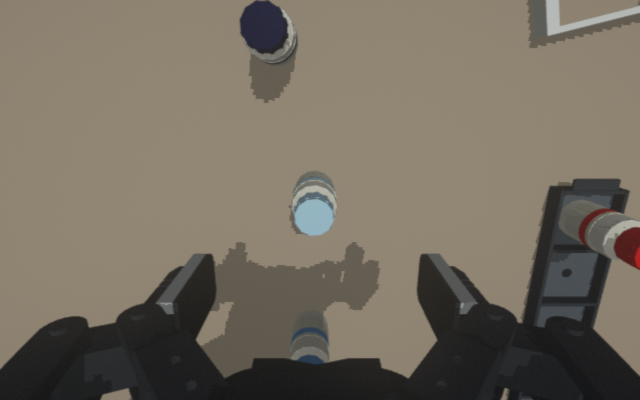

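The palest cap at (314,217) is centred between the open fingers, and nothing is in the way. I'll descend, grip and lift.

```bash
python3 -m pendant '[{"delta_rot":[0,0,0],"dp":[0.001,-0.001,0.0205],"fingers":-1},{"delta_rot":[0,0,0],"dp":[0,0,0.020],"fingers":-1},{"delta_rot":[0,0,0],"dp":[0,0,0.020],"fingers":-1},{"delta_rot":[0,0,0],"dp":[0,0,0.020],"fingers":-1},{"delta_rot":[0,0,0],"dp":[0,0,0.020],"fingers":-1}]'
python3 -m pendant '[{"delta_rot":[0,0,0],"dp":[0,0,0],"fingers":0},{"delta_rot":[0,0,0],"dp":[0,0,0],"fingers":0.3},{"delta_rot":[0,0,0],"dp":[0,0,0],"fingers":0.6},{"delta_rot":[0,0,0],"dp":[0,0,0],"fingers":1},{"delta_rot":[0,0,0],"dp":[0,0,0],"fingers":1}]'
python3 -m pendant '[{"delta_rot":[0,0,0],"dp":[0,0,0],"fingers":1},{"delta_rot":[0,0,0],"dp":[0,0,0],"fingers":1},{"delta_rot":[0,0,0],"dp":[0,0,0],"fingers":1},{"delta_rot":[0,0,0],"dp":[0,0,0],"fingers":1}]'
```

```text
time: 4.53
eef_pos: [422.4, 180.3, 189.2]
tool_rot: [0.668, 0.744, 0.001, 0.001]
ft_force: [0.4, 0.6, 0.4]
opening: 85.5
grip_force: 0.0
time: 4.95
eef_pos: [421.8, 181.2, 190.7]
tool_rot: [0.668, 0.745, 0.001, 0.0]
ft_force: [-2.7, -3.2, 11.9]
opening: 28.4
grip_force: 58.2
time: 5.28
eef_pos: [421.8, 181.2, 190.7]
tool_rot: [0.667, 0.745, 0.001, 0.0]
ft_force: [-0.6, -0.9, 7.3]
opening: 28.4
grip_force: 58.6
```

```bash
python3 -m pendant '[{"delta_rot":[0,0,0],"dp":[0,0,-0.01],"fingers":1},{"delta_rot":[0,0,0],"dp":[0,0,-0.025],"fingers":1},{"delta_rot":[0,0,0],"dp":[0,0,-0.03],"fingers":1},{"delta_rot":[0,0,0],"dp":[0,0,-0.03],"fingers":1},{"delta_rot":[0,0,0],"dp":[0,0,-0.01],"fingers":1}]'
python3 -c "
from h import *
print(togo(650.8,-9.3,199))"
```

```text
time: 5.7
eef_pos: [422.1, 181.2, 299.3]
tool_rot: [0.668, 0.745, 0.003, 0.001]
ft_force: [1.0, 0.9, 0.9]
opening: 28.2
grip_force: 59.2
(array([-214.5,  206.1,  100.7]), 'yaw', 6.24, 'z', np.float64(299.3), 't', 5.7)
```

```bash
for i in 1 2; do python3 -m pendant '[{"delta_rot":[0,0,0],"dp":[-0.0214,0.0206,0],"fingers":1},{"delta_rot":[0,0,0],"dp":[-0.0214,0.0206,0],"fingers":1},{"delta_rot":[0,0,0],"dp":[-0.0214,0.0206,0],"fingers":1},{"delta_rot":[0,0,0],"dp":[-0.0214,0.0206,0],"fingers":1},{"delta_rot":[0,0,0],"dp":[-0.0214,0.0206,0],"fingers":1}]'; done
python3 -m pendant '[{"delta_rot":[0,0,0],"dp":[0,0,0],"fingers":1},{"delta_rot":[0,0,0],"dp":[0,0,0],"fingers":1},{"delta_rot":[0,0,0],"dp":[0,0,0],"fingers":1}]' >/dev/null
python3 - <<'E'
from h import *
print(togo(650.8,-9.3,199))
a=get_image("wrist"); save(a,"w3.png")
E
```

```text
time: 6.12
eef_pos: [536.0, 85.0, 295.0]
tool_rot: [0.667, 0.745, 0.0, 0.0]
ft_force: [-0.2, 0.7, 0.6]
opening: 28.5
grip_force: 59.2
time: 6.53
eef_pos: [650.1, -10.0, 294.8]
tool_rot: [0.667, 0.745, 0.0, -0.0]
ft_force: [-0.7, -0.2, 0.7]
opening: 28.4
grip_force: 59.2
(array([-0.8,  1.9, 95.3]), 'yaw', 6.27, 'z', np.float64(294.3), 't', 6.7833)
```

View pics/w3.png

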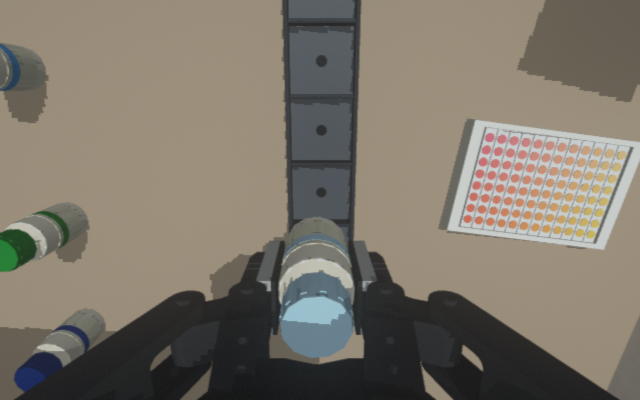

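The bottle is held upright over the row. Three free holes show at (321,61), (321,130), (321,192), and the fourth is hidden by the bottle. I'll check the target against them.

```bash
python3 - <<'E'
from h import *
a=get_image("wrist")
for k,p in zip((72,24,-24),[(321,61),(321,130),(321,192)]):
    w=world(a,*p,z=5); t=w[:2]+ex*(-72-k); print(np.round(w,1),"target",np.round(t,1),togo(*t)[0])
E
```

```text
[640.3  86.6   5. ] target [656.  -56.6] [-49.1   1.8  -0. ]
[645.7  38.8   5. ] target [656.2 -56.6] [-49.2   2.1  -0. ]
[651.2  -8.9   5. ] target [656.5 -56.6] [-49.2   2.3  -0. ]
```

```bash
python3 -m pendant '[{"delta_rot":[0,0,0],"dp":[-0.001,0.002,0.022],"fingers":1},{"delta_rot":[0,0,0],"dp":[0,0,0.025],"fingers":1},{"delta_rot":[0,0,0],"dp":[0,0,0.025],"fingers":1},{"delta_rot":[0,0,0],"dp":[0,0,0.018],"fingers":1},{"delta_rot":[0,0,0],"dp":[0,0,0.005],"fingers":1}]'
python3 -m pendant '[{"delta_rot":[0,0,0],"dp":[0,0,0.001],"fingers":1},{"delta_rot":[0,0,0],"dp":[0,0,0.001],"fingers":1},{"delta_rot":[0,0,0],"dp":[0,0,0],"fingers":1}]'
```

```text
time: 7.3
eef_pos: [649.7, -8.5, 196.3]
tool_rot: [0.667, 0.745, -0.001, -0.002]
ft_force: [-0.2, -0.2, -0.8]
opening: 28.4
grip_force: 59.4
time: 7.55
eef_pos: [651.8, -9.7, 198.7]
tool_rot: [0.667, 0.745, 0.001, 0.001]
ft_force: [0.1, -0.2, -0.2]
opening: 28.4
grip_force: 59.4
```

```bash
for i in 1 2; do python3 -m pendant '[{"delta_rot":[0,0,0],"dp":[0,0,0.001],"fingers":1},{"delta_rot":[0,0,0],"dp":[0,0,0],"fingers":1}]' | egrep 'eef|ft_f'; done
```

```text
eef_pos: [651.6, -9.9, 197.2]
ft_force: [-0.7, -0.0, -0.3]
eef_pos: [651.4, -9.9, 195.4]
ft_force: [-1.0, 0.3, -1.5]
```

```bash
for i in 1 2; do python3 -m pendant '[{"delta_rot":[0,0,0],"dp":[0,0,0.001],"fingers":1},{"delta_rot":[0,0,0],"dp":[0,0,0],"fingers":1}]' | egrep 'eef|ft_f'; done
```

```text
eef_pos: [651.5, -10.0, 194.9]
ft_force: [-2.5, 0.8, 6.0]
eef_pos: [651.5, -10.1, 194.8]
ft_force: [-6.7, 0.7, 14.8]
```

Contact with the floor at TCP z ≈ 195, as expected. I'll ease off, release and rise.

```bash
python3 -m pendant '[{"delta_rot":[0,0,0],"dp":[0,0,-0.001],"fingers":1},{"delta_rot":[0,0,0],"dp":[0,0,0],"fingers":0.2},{"delta_rot":[0,0,0],"dp":[0,0,0],"fingers":0.0},{"delta_rot":[0,0,0],"dp":[0,0,0],"fingers":-0.2},{"delta_rot":[0,0,0],"dp":[0,0,0],"fingers":-0.2}]'
python3 -m pendant '[{"delta_rot":[0,0,0],"dp":[0,0,-0.01],"fingers":-0.2},{"delta_rot":[0,0,0],"dp":[0,0,-0.025],"fingers":-0.2},{"delta_rot":[0,0,0],"dp":[0,0,-0.035],"fingers":-0.2},{"delta_rot":[0,0,0],"dp":[0,0,-0.035],"fingers":-1},{"delta_rot":[0,0,0],"dp":[0,0,0],"fingers":-1}]'
python3 -c "
from h import *
print(togo(431.7,57.5,290))"
```

```text
time: 8.63
eef_pos: [651.3, -9.9, 193.9]
tool_rot: [0.667, 0.745, -0.0, -0.0]
ft_force: [-0.3, 0.3, -0.9]
opening: 51.1
grip_force: 0.0
time: 9.05
eef_pos: [653.1, -10.7, 307.4]
tool_rot: [0.668, 0.745, 0.004, 0.004]
ft_force: [1.0, -0.6, 0.9]
opening: 73.7
grip_force: 0.0
(array([  91.9, -212.9,   15.1]), 'yaw', 6.24, 'z', np.float64(307.4), 't', 9.05)
```

```bash
python3 -m pendant '[{"delta_rot":[0,0,0],"dp":[0.0153,-0.0355,0],"fingers":-1},{"delta_rot":[0,0,0],"dp":[0.0153,-0.0355,0],"fingers":-1},{"delta_rot":[0,0,0],"dp":[0.0153,-0.0355,0],"fingers":-1},{"delta_rot":[0,0,0],"dp":[0.0153,-0.0355,0],"fingers":-1},{"delta_rot":[0,0,0],"dp":[0.0153,-0.0355,0],"fingers":-1}]' >/dev/null
python3 -m pendant '[{"delta_rot":[0,0,0],"dp":[0.0153,-0.0355,0],"fingers":-1},{"delta_rot":[0,0,0],"dp":[0,0,0],"fingers":-1},{"delta_rot":[0,0,0],"dp":[0,0,0],"fingers":-1},{"delta_rot":[0,0,0],"dp":[0,0,0],"fingers":-1}]' >/dev/null
python3 -c "
from h import *
print(togo(431.7,57.5,190))
a=get_image('top');save(a,'t2.png')"
```

```text
(array([ -0.7,   1.3, 110.1]), 'yaw', 6.27, 'z', np.float64(300.1), 't', 9.8)
```

View pics/t2.png

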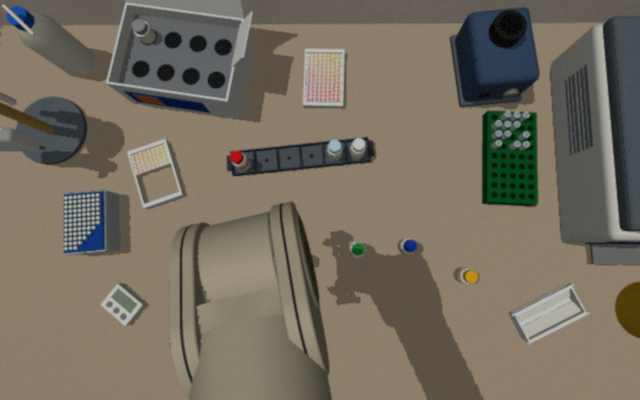

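Std1 (335,150) stands next to zero (358,148), upright. Next is std2.

```bash
python3 -m pendant '[{"delta_rot":[0,0,0],"dp":[-0.001,0.001,0.025],"fingers":-1},{"delta_rot":[0,0,0],"dp":[0,0,0.025],"fingers":-1},{"delta_rot":[0,0,0],"dp":[0,0,0.025],"fingers":-1},{"delta_rot":[0,0,0],"dp":[0,0,0.020],"fingers":-1},{"delta_rot":[0,0,0],"dp":[0,0,0.015],"fingers":-1}]'
python3 -m pendant '[{"delta_rot":[0,0,0],"dp":[0,0,0],"fingers":0},{"delta_rot":[0,0,0],"dp":[0,0,0],"fingers":0.3},{"delta_rot":[0,0,0],"dp":[0,0,0],"fingers":0.6},{"delta_rot":[0,0,0],"dp":[0,0,0],"fingers":1},{"delta_rot":[0,0,0],"dp":[0,0,0],"fingers":1}]' >/dev/null
python3 -m pendant '[{"delta_rot":[0,0,0],"dp":[0,0,0],"fingers":1},{"delta_rot":[0,0,0],"dp":[0,0,0],"fingers":1},{"delta_rot":[0,0,0],"dp":[0,0,0],"fingers":1}]'
python3 -m pendant '[{"delta_rot":[0,0,0],"dp":[0,0,-0.01],"fingers":1},{"delta_rot":[0,0,0],"dp":[0,0,-0.025],"fingers":1},{"delta_rot":[0,0,0],"dp":[0,0,-0.03],"fingers":1},{"delta_rot":[0,0,0],"dp":[0,0,-0.03],"fingers":1},{"delta_rot":[0,0,0],"dp":[0,0,-0.01],"fingers":1}]'
python3 -c "
from h import *
print(togo(645.7,38.6,199))"
```

```text
time: 10.27
eef_pos: [431.3, 56.4, 187.4]
tool_rot: [0.668, 0.744, -0.001, 0.0]
ft_force: [0.2, 0.1, 0.4]
opening: 85.1
grip_force: 0.0
time: 10.93
eef_pos: [431.4, 57.2, 190.4]
tool_rot: [0.667, 0.745, 0.001, 0.0]
ft_force: [-1.0, -0.6, 5.8]
opening: 28.4
grip_force: 58.7
time: 11.35
eef_pos: [431.7, 56.9, 299.0]
tool_rot: [0.668, 0.744, 0.003, 0.001]
ft_force: [1.6, -0.3, -0.6]
opening: 28.5
grip_force: 59.2
(array([-41.6, 210.2, 101.2]), 'yaw', 6.23, 'z', np.float64(299.0), 't', 11.35)
```

```bash
python3 -m pendant '[{"delta_rot":[0,0,0],"dp":[-0.0069,0.035,0],"fingers":1},{"delta_rot":[0,0,0],"dp":[-0.0069,0.035,0],"fingers":1},{"delta_rot":[0,0,0],"dp":[-0.0069,0.035,0],"fingers":1},{"delta_rot":[0,0,0],"dp":[-0.0069,0.035,0],"fingers":1},{"delta_rot":[0,0,0],"dp":[-0.0069,0.035,0],"fingers":1}]' >/dev/null
python3 -m pendant '[{"delta_rot":[0,0,0],"dp":[-0.0069,0.035,0],"fingers":1},{"delta_rot":[0,0,0],"dp":[0,0,0],"fingers":1},{"delta_rot":[0,0,0],"dp":[0,0,0],"fingers":1},{"delta_rot":[0,0,0],"dp":[0,0,0],"fingers":1}]' >/dev/null
python3 -c "
from h import *
print(togo(645.7,38.6,195))"
```

```text
(array([-0.4,  2.3, 99.2]), 'yaw', 6.25, 'z', np.float64(294.2), 't', 12.1)
```

```bash
python3 -m pendant '[{"delta_rot":[0,0,0],"dp":[-0.0005,0.0015,0.022],"fingers":1},{"delta_rot":[0,0,0],"dp":[0,0,0.025],"fingers":1},{"delta_rot":[0,0,0],"dp":[0,0,0.025],"fingers":1},{"delta_rot":[0,0,0],"dp":[0,0,0.018],"fingers":1},{"delta_rot":[0,0,0],"dp":[0,0,0.005],"fingers":1}]' >/dev/null
python3 -m pendant '[{"delta_rot":[0,0,0],"dp":[0,0,0.001],"fingers":1},{"delta_rot":[0,0,0],"dp":[0,0,0.001],"fingers":1},{"delta_rot":[0,0,0],"dp":[0,0,0],"fingers":1},{"delta_rot":[0,0,0],"dp":[0,0,0],"fingers":1}]' | egrep 'eef|ft_f'
for i in 1 2; do python3 -m pendant '[{"delta_rot":[0,0,0],"dp":[0,0,0.001],"fingers":1},{"delta_rot":[0,0,0],"dp":[0,0,0],"fingers":1}]' | egrep 'eef|ft_f'; done
```

```text
eef_pos: [645.9, 38.7, 198.8]
ft_force: [0.4, 0.2, -0.3]
eef_pos: [645.6, 38.6, 196.7]
ft_force: [-0.2, 0.8, -1.6]
eef_pos: [645.5, 38.6, 195.2]
ft_force: [0.6, -0.5, -0.9]
```

```bash
python3 -m pendant '[{"delta_rot":[0,0,0],"dp":[0,0,0.001],"fingers":1},{"delta_rot":[0,0,0],"dp":[0,0,0],"fingers":1}]' | egrep 'eef|ft_f'
```

```text
eef_pos: [645.6, 38.6, 194.6]
ft_force: [-2.0, -0.2, 3.6]
```

Contact. I'll release, rise and go to std3, checking the approach.

```bash
python3 -m pendant '[{"delta_rot":[0,0,0],"dp":[0,0,0],"fingers":0.2},{"delta_rot":[0,0,0],"dp":[0,0,0],"fingers":0.2},{"delta_rot":[0,0,0],"dp":[0,0,0],"fingers":0.0},{"delta_rot":[0,0,0],"dp":[0,0,0],"fingers":-0.2},{"delta_rot":[0,0,0],"dp":[0,0,0],"fingers":-0.2}]'
python3 -m pendant '[{"delta_rot":[0,0,0],"dp":[0,0,-0.01],"fingers":-0.2},{"delta_rot":[0,0,0],"dp":[0,0,-0.025],"fingers":-0.2},{"delta_rot":[0,0,0],"dp":[0,0,-0.035],"fingers":-0.2},{"delta_rot":[0,0,0],"dp":[0,0,-0.035],"fingers":-1},{"delta_rot":[0,0,0],"dp":[0,0,0],"fingers":-1}]'
python3 -c "
from h import *
print(togo(460.4,-153.3,290))"
```

```text
time: 13.77
eef_pos: [645.5, 38.6, 194.1]
tool_rot: [0.667, 0.745, -0.0, -0.0]
ft_force: [0.4, 0.5, 0.1]
opening: 51.2
grip_force: 0.0
time: 14.18
eef_pos: [647.3, 37.9, 307.4]
tool_rot: [0.668, 0.744, 0.004, 0.003]
ft_force: [1.0, 0.2, 0.2]
opening: 73.1
grip_force: 0.0
(array([-169.8, -206.8,   15.2]), 'yaw', 6.23, 'z', np.float64(307.4), 't', 14.1833)
```

```bash
python3 -m pendant '[{"delta_rot":[0,0,0],"dp":[-0.0243,-0.0295,0],"fingers":-1},{"delta_rot":[0,0,0],"dp":[-0.0243,-0.0295,0],"fingers":-1},{"delta_rot":[0,0,0],"dp":[-0.0243,-0.0295,0],"fingers":-1},{"delta_rot":[0,0,0],"dp":[-0.0243,-0.0295,0],"fingers":-1},{"delta_rot":[0,0,0],"dp":[-0.0243,-0.0295,0],"fingers":-1}]' >/dev/null
python3 -m pendant '[{"delta_rot":[0,0,0],"dp":[-0.0243,-0.0295,0],"fingers":-1},{"delta_rot":[0,0,0],"dp":[-0.0243,-0.0295,0],"fingers":-1},{"delta_rot":[0,0,0],"dp":[0,0,0],"fingers":-1},{"delta_rot":[0,0,0],"dp":[0,0,0],"fingers":-1},{"delta_rot":[0,0,0],"dp":[0,0,0],"fingers":-1}]' >/dev/null
python3 -c "
from h import *
print(togo(460.4,-153.3,190))
a=get_image('wrist');save(a,'w4.png')"
```

```text
(array([ -0.7,   1. , 109.8]), 'yaw', 6.26, 'z', np.float64(299.8), 't', 15.0167)
```

View pics/w4.png

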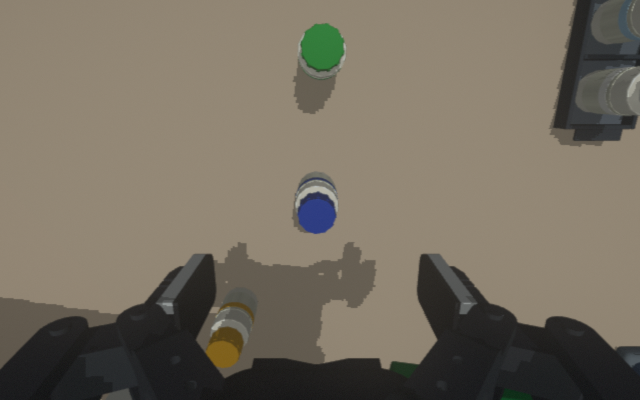

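The royal-blue cap at (317,213) is centred as before. I'll grip it.

```bash
python3 -m pendant '[{"delta_rot":[0,0,0],"dp":[-0.001,0.001,0.025],"fingers":-1},{"delta_rot":[0,0,0],"dp":[0,0,0.025],"fingers":-1},{"delta_rot":[0,0,0],"dp":[0,0,0.025],"fingers":-1},{"delta_rot":[0,0,0],"dp":[0,0,0.020],"fingers":-1},{"delta_rot":[0,0,0],"dp":[0,0,0.015],"fingers":-1}]' >/dev/null
python3 -m pendant '[{"delta_rot":[0,0,0],"dp":[0,0,0],"fingers":0},{"delta_rot":[0,0,0],"dp":[0,0,0],"fingers":0.3},{"delta_rot":[0,0,0],"dp":[0,0,0],"fingers":0.6},{"delta_rot":[0,0,0],"dp":[0,0,0],"fingers":1},{"delta_rot":[0,0,0],"dp":[0,0,0],"fingers":1}]' >/dev/null
python3 -m pendant '[{"delta_rot":[0,0,0],"dp":[0,0,0],"fingers":1},{"delta_rot":[0,0,0],"dp":[0,0,0],"fingers":1},{"delta_rot":[0,0,0],"dp":[0,0,0],"fingers":1}]'
python3 -m pendant '[{"delta_rot":[0,0,0],"dp":[0,0,-0.01],"fingers":1},{"delta_rot":[0,0,0],"dp":[0,0,-0.025],"fingers":1},{"delta_rot":[0,0,0],"dp":[0,0,-0.03],"fingers":1},{"delta_rot":[0,0,0],"dp":[0,0,-0.03],"fingers":1},{"delta_rot":[0,0,0],"dp":[0,0,-0.01],"fingers":1}]'
python3 -c "
from h import *
print(togo(640.4,86.4,199))"
```

```text
time: 16.15
eef_pos: [460.5, -153.9, 190.4]
tool_rot: [0.667, 0.745, 0.001, 0.001]
ft_force: [-1.1, 1.3, 6.9]
opening: 28.2
grip_force: 58.7
time: 16.57
eef_pos: [460.7, -154.8, 298.9]
tool_rot: [0.668, 0.744, 0.002, 0.002]
ft_force: [-0.3, -0.6, 0.2]
opening: 28.4
grip_force: 59.2
(array([220.4, 204.2, 100.9]), 'yaw', 6.21, 'z', np.float64(298.9), 't', 16.5667)
```

```bash
for i in 1 2; do python3 -m pendant '[{"delta_rot":[0,0,0],"dp":[0.0275,0.0256,0],"fingers":1},{"delta_rot":[0,0,0],"dp":[0.0275,0.0256,0],"fingers":1},{"delta_rot":[0,0,0],"dp":[0.0275,0.0256,0],"fingers":1},{"delta_rot":[0,0,0],"dp":[0.0275,0.0256,0],"fingers":1}]' >/dev/null; done
python3 -m pendant '[{"delta_rot":[0,0,0],"dp":[0,0,0],"fingers":1},{"delta_rot":[0,0,0],"dp":[0,0,0],"fingers":1},{"delta_rot":[0,0,0],"dp":[0,0,0],"fingers":1}]' >/dev/null
python3 -c "
from h import *
print(togo(640.4,86.4,195))"
```

```text
(array([-0.4,  1.1, 99.4]), 'yaw', 6.26, 'z', np.float64(294.4), 't', 17.4833)
```

```bash
python3 -m pendant '[{"delta_rot":[0,0,0],"dp":[-0.0005,0.001,0.022],"fingers":1},{"delta_rot":[0,0,0],"dp":[0,0,0.025],"fingers":1},{"delta_rot":[0,0,0],"dp":[0,0,0.025],"fingers":1},{"delta_rot":[0,0,0],"dp":[0,0,0.018],"fingers":1},{"delta_rot":[0,0,0],"dp":[0,0,0.005],"fingers":1}]' >/dev/null
python3 -m pendant '[{"delta_rot":[0,0,0],"dp":[0,0,0.001],"fingers":1},{"delta_rot":[0,0,0],"dp":[0,0,0.001],"fingers":1},{"delta_rot":[0,0,0],"dp":[0,0,0],"fingers":1},{"delta_rot":[0,0,0],"dp":[0,0,0],"fingers":1}]' | egrep 'eef|ft_f'
for i in 1 2 3; do python3 -m pendant '[{"delta_rot":[0,0,0],"dp":[0,0,0.001],"fingers":1},{"delta_rot":[0,0,0],"dp":[0,0,0],"fingers":1}]' | egrep 'eef|ft_f'; done
```

```text
eef_pos: [641.0, 86.6, 198.7]
ft_force: [-0.5, -0.3, -0.6]
eef_pos: [640.6, 86.8, 196.8]
ft_force: [-0.4, -0.0, -1.2]
eef_pos: [640.4, 86.8, 195.2]
ft_force: [-0.3, -0.4, -1.0]
eef_pos: [640.6, 86.8, 194.5]
ft_force: [-1.1, -0.4, 3.9]
```

```bash
python3 -m pendant '[{"delta_rot":[0,0,0],"dp":[0,0,0],"fingers":0.2},{"delta_rot":[0,0,0],"dp":[0,0,0],"fingers":0.2},{"delta_rot":[0,0,0],"dp":[0,0,0],"fingers":0.0},{"delta_rot":[0,0,0],"dp":[0,0,0],"fingers":-0.2},{"delta_rot":[0,0,0],"dp":[0,0,0],"fingers":-0.2}]'
python3 -m pendant '[{"delta_rot":[0,0,0],"dp":[0,0,-0.01],"fingers":-0.2},{"delta_rot":[0,0,0],"dp":[0,0,-0.025],"fingers":-0.2},{"delta_rot":[0,0,0],"dp":[0,0,-0.035],"fingers":-0.2},{"delta_rot":[0,0,0],"dp":[0,0,-0.035],"fingers":-1},{"delta_rot":[0,0,0],"dp":[0,0,0],"fingers":-1}]'
python3 -c "
from h import *
print(togo(384.0,280.8,290))"
```

```text
time: 19.15
eef_pos: [640.5, 86.7, 194.1]
tool_rot: [0.667, 0.745, -0.0, -0.0]
ft_force: [-0.5, 0.3, -1.2]
opening: 51.3
grip_force: 0.0
time: 19.57
eef_pos: [642.4, 86.3, 307.4]
tool_rot: [0.668, 0.745, 0.004, 0.003]
ft_force: [1.1, 0.2, 0.6]
opening: 73.6
grip_force: 0.0
(array([ 221.4, -235.9,   15.2]), 'yaw', 6.23, 'z', np.float64(307.4), 't', 19.5667)
```

```bash
for i in 1 2; do python3 -m pendant '[{"delta_rot":[0,0,0],"dp":[0.0221,-0.0236,0],"fingers":-1},{"delta_rot":[0,0,0],"dp":[0.0221,-0.0236,0],"fingers":-1},{"delta_rot":[0,0,0],"dp":[0.0221,-0.0236,0],"fingers":-1},{"delta_rot":[0,0,0],"dp":[0.0221,-0.0236,0],"fingers":-1},{"delta_rot":[0,0,0],"dp":[0.0221,-0.0236,0],"fingers":-1}]' >/dev/null; done
python3 -m pendant '[{"delta_rot":[0,0,0],"dp":[0,0,0],"fingers":-1},{"delta_rot":[0,0,0],"dp":[0,0,0],"fingers":-1},{"delta_rot":[0,0,0],"dp":[0,0,0],"fingers":-1}]' >/dev/null
python3 -c "
from h import *
print(togo(384.0,280.8,190))
a=get_image('wrist');save(a,'w5.png')"
```

```text
(array([  0.2,   1.8, 109.8]), 'yaw', 6.26, 'z', np.float64(299.8), 't', 20.65)
```

View pics/w5.png

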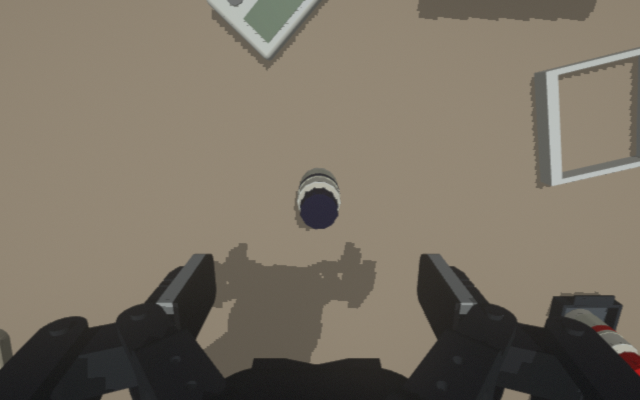

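The navy cap is at (319,208), about 5 px higher than the others, so I'll add 2 mm in tool x and grip.

```bash
python3 -m pendant '[{"delta_rot":[0,0,0],"dp":[0.002,0.0015,0.025],"fingers":-1},{"delta_rot":[0,0,0],"dp":[0,0,0.025],"fingers":-1},{"delta_rot":[0,0,0],"dp":[0,0,0.025],"fingers":-1},{"delta_rot":[0,0,0],"dp":[0,0,0.020],"fingers":-1},{"delta_rot":[0,0,0],"dp":[0,0,0.015],"fingers":-1}]' >/dev/null
python3 -m pendant '[{"delta_rot":[0,0,0],"dp":[0,0,0],"fingers":0},{"delta_rot":[0,0,0],"dp":[0,0,0],"fingers":0.3},{"delta_rot":[0,0,0],"dp":[0,0,0],"fingers":0.6},{"delta_rot":[0,0,0],"dp":[0,0,0],"fingers":1},{"delta_rot":[0,0,0],"dp":[0,0,0],"fingers":1}]' >/dev/null
python3 -m pendant '[{"delta_rot":[0,0,0],"dp":[0,0,0],"fingers":1},{"delta_rot":[0,0,0],"dp":[0,0,0],"fingers":1},{"delta_rot":[0,0,0],"dp":[0,0,0],"fingers":1}]'
python3 -m pendant '[{"delta_rot":[0,0,0],"dp":[0,0,-0.01],"fingers":1},{"delta_rot":[0,0,0],"dp":[0,0,-0.025],"fingers":1},{"delta_rot":[0,0,0],"dp":[0,0,-0.03],"fingers":1},{"delta_rot":[0,0,0],"dp":[0,0,-0.03],"fingers":1},{"delta_rot":[0,0,0],"dp":[0,0,-0.01],"fingers":1}]'
python3 -c "
from h import *
print(togo(635.0,134.2,199))"
```

```text
time: 21.78
eef_pos: [383.6, 283.0, 190.6]
tool_rot: [0.667, 0.745, 0.001, -0.0]
ft_force: [-1.8, -1.9, 6.2]
opening: 28.6
grip_force: 58.7
time: 22.2
eef_pos: [384.0, 283.1, 299.2]
tool_rot: [0.668, 0.745, 0.003, -0.0]
ft_force: [0.8, 1.3, 0.6]
opening: 28.7
grip_force: 59.2
(array([-175.7,  232.9,  100.5]), 'yaw', 6.23, 'z', np.float64(299.2), 't', 22.2)
```

```bash
for i in 1 2; do python3 -m pendant '[{"delta_rot":[0,0,0],"dp":[-0.022,0.0291,0],"fingers":1},{"delta_rot":[0,0,0],"dp":[-0.022,0.0291,0],"fingers":1},{"delta_rot":[0,0,0],"dp":[-0.022,0.0291,0],"fingers":1},{"delta_rot":[0,0,0],"dp":[-0.022,0.0291,0],"fingers":1}]' >/dev/null; done
python3 -m pendant '[{"delta_rot":[0,0,0],"dp":[0,0,0],"fingers":1},{"delta_rot":[0,0,0],"dp":[0,0,0],"fingers":1},{"delta_rot":[0,0,0],"dp":[0,0,0],"fingers":1}]' >/dev/null
python3 -c "
from h import *
print(togo(635.0,134.2,195))"
```

```text
(array([ 0.4,  1.8, 99.2]), 'yaw', 6.27, 'z', np.float64(294.2), 't', 23.1167)
```

```bash
python3 -m pendant '[{"delta_rot":[0,0,0],"dp":[0.0005,0.0015,0.022],"fingers":1},{"delta_rot":[0,0,0],"dp":[0,0,0.025],"fingers":1},{"delta_rot":[0,0,0],"dp":[0,0,0.025],"fingers":1},{"delta_rot":[0,0,0],"dp":[0,0,0.018],"fingers":1},{"delta_rot":[0,0,0],"dp":[0,0,0.005],"fingers":1}]' >/dev/null
python3 -m pendant '[{"delta_rot":[0,0,0],"dp":[0,0,0.001],"fingers":1},{"delta_rot":[0,0,0],"dp":[0,0,0.001],"fingers":1},{"delta_rot":[0,0,0],"dp":[0,0,0],"fingers":1},{"delta_rot":[0,0,0],"dp":[0,0,0],"fingers":1}]' | egrep 'eef|ft_f'
for i in 1 2 3; do python3 -m pendant '[{"delta_rot":[0,0,0],"dp":[0,0,0.001],"fingers":1},{"delta_rot":[0,0,0],"dp":[0,0,0],"fingers":1}]' | egrep 'eef|ft_f'; done
```

```text
eef_pos: [635.5, 134.2, 198.7]
ft_force: [-0.2, 0.1, -0.1]
eef_pos: [635.3, 134.0, 196.8]
ft_force: [0.3, 0.0, -0.6]
eef_pos: [635.1, 133.9, 195.2]
ft_force: [-0.6, 0.3, -0.7]
eef_pos: [635.2, 133.9, 194.7]
ft_force: [-2.2, -1.4, 5.2]
```

Contact. I'll release, rise, back away toward the robot and look.

```bash
python3 -m pendant '[{"delta_rot":[0,0,0],"dp":[0,0,0],"fingers":0.2},{"delta_rot":[0,0,0],"dp":[0,0,0],"fingers":0.2},{"delta_rot":[0,0,0],"dp":[0,0,0],"fingers":0.0},{"delta_rot":[0,0,0],"dp":[0,0,0],"fingers":-0.2},{"delta_rot":[0,0,0],"dp":[0,0,0],"fingers":-0.2}]' >/dev/null
python3 -m pendant '[{"delta_rot":[0,0,0],"dp":[0,0,-0.01],"fingers":-0.2},{"delta_rot":[0,0,0],"dp":[0,0,-0.025],"fingers":-0.2},{"delta_rot":[0,0,0],"dp":[0,0,-0.035],"fingers":-0.2},{"delta_rot":[0,0,0],"dp":[0,0,-0.035],"fingers":-0.2},{"delta_rot":[0,0,0],"dp":[0,0,-0.02],"fingers":-0.2}]'
python3 -m pendant '[{"delta_rot":[0,0,0],"dp":[0,-0.035,0],"fingers":-0.2},{"delta_rot":[0,0,0],"dp":[0,-0.035,0],"fingers":-0.2},{"delta_rot":[0,0,0],"dp":[0,-0.035,0],"fingers":-0.2},{"delta_rot":[0,0,0],"dp":[0,-0.035,0],"fingers":-0.2},{"delta_rot":[0,0,0],"dp":[0,-0.03,0],"fingers":-0.2}]' >/dev/null
python3 -m pendant '[{"delta_rot":[0,0,0],"dp":[0,0,0],"fingers":-0.2},{"delta_rot":[0,0,0],"dp":[0,0,0],"fingers":-0.2},{"delta_rot":[0,0,0],"dp":[0,0,0],"fingers":-0.2},{"delta_rot":[0,0,0],"dp":[0,0,0],"fingers":-0.2},{"delta_rot":[0,0,0],"dp":[0,0,0],"fingers":-0.2}]'
python3 - <<'E'
from h import *
a=get_image('top');b=get_image('side')
cv2.imwrite("pics/fin.png",cv2.resize(np.vstack([cv2.resize(a["frame"][120:320,150:500],(640,366)),b["frame"]]),(500,598))[:,:,::-1])
for n in ["std1","zero","control"]:
    for r in models.regions_of(n,a):
        P=cloud(a,r["region"]); Q=P[P[:,2]>55]
        if len(Q)>20: print(n,round(r["p"],2),np.round(r["xy"]),np.round(np.percentile(Q[:,2],95)),np.round(cv2.minEnclosingCircle(Q[:,:2].astype(np.float32))[0],1))
E
```

```text
time: 25.2
eef_pos: [635.7, 133.6, 324.1]
tool_rot: [0.668, 0.745, 0.002, 0.001]
ft_force: [0.9, 0.4, 0.1]
opening: 51.3
grip_force: 0.0
time: 26.03
eef_pos: [466.9, 115.4, 319.4]
tool_rot: [0.668, 0.745, -0.0, 0.0]
ft_force: [0.5, -0.0, -0.5]
opening: 51.2
grip_force: 0.0
std1 0.81 [338. 149.] 72.0 [651.7 -10.5]
std1 0.65 [265. 156.] 73.0 [635.8 132.1]
std1 0.6 [311. 152.] 73.0 [646.1  38.2]
zero 0.57 [355. 148.] 72.0 [654.7 -56.9]
control 0.79 [240. 161.] 73.0 [629.1 181.1]
```

View pics/fin.png

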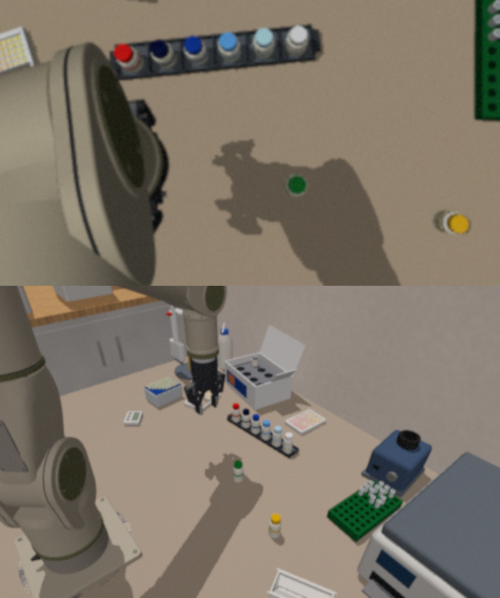

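The top view shows red (122,52), navy (160,48), royal (193,45), medium (228,42), palest (263,40), white (298,38), all upright in the right order. Green and yellow have not been moved.

```bash
python3 -c "
from bench import workorder
print(workorder.job_done())"
```

```text
the job is handed in; nothing more can be done
None
```

I placed all four standards upright in the rack, palest next to the zero standard and darkest next to the control; the other bottles stayed standing in place, and I handed the job in after about 26 s of robot time.

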